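# Set up the counter display at a clinic reception

### The job

Set up the display on the grey mat: stand the bottle in the middle of the round plinth, lay the large carton flat in the middle of the square plinth, lay the small carton flat and centred on top of the large one, and stand the jar on the mat exactly midway between the two plinths. Both cartons lie label up with their long sides along the length of the mat. Knock nothing over, and leave the cat figure and the mug of pens where they are.

Things in the scene. Friction and masses are not known exactly. Their poses are not given: they have to be found in the camera images.
- mat: Thin grey display mat fixed on the black counter, 130 x 400 mm, 4 mm thick. Origin: centre of its underside; x along its short side, roughly away from the robot, y along its length, z up; yaw within 0.2 rad. The plinths stand on it, centres 135 mm either side of its centre along its length; which is at which end varies. The mat's centre is midway between them.
- round_plinth: Round light-wood disc, fixed on the mat, 92 mm diameter, 20 mm high. Origin: centre of its underside, on the mat's top (4 mm above the counter); its top is 24 mm above the counter. z up.
- square_plinth: Square light-wood block, fixed on the mat with its sides parallel to the mat's, 110 x 110 mm, 30 mm high. Origin: centre of its underside, on the mat's top (4 mm above the counter); its top is 34 mm above the counter. z up.
- bottle: White round plastic bottle with a paper band and a grey cap, loose, standing. 44 mm diameter straight body up to 104 mm, then a shoulder and a cap of 25 mm diameter; 130 mm high in all; 0.11 to 0.23 kg. Origin: centre of its underside, z up along the bottle.
- jar: White ceramic jar with a brown wooden lid fixed on it, loose, standing. Body 64 mm diameter, lid 68 mm diameter from 64 to 74 mm height, and on it a round wooden knob of 24 mm diameter from 78 to 104 mm height (on a 14 mm neck) by which it can be lifted; 0.2 to 0.42 kg. Origin: centre of its underside, z up.
- large_carton: Larger brown cardboard carton with a paper label on top, rigid, loose, lying flat. 100 mm long (its x), 58 mm wide (its y), 34 mm high; 0.1 to 0.2 kg. Origin: centre of its underside, z up. At the start its long side points roughly away from the robot (yaw within 0.35 rad).
- small_carton: Smaller brown cardboard carton with a paper label on top, rigid, loose, lying flat. 74 mm long (its x), 44 mm wide (its y), 30 mm high; 0.05 to 0.1 kg. Origin: centre of its underside, z up. At the start its long side points roughly away from the robot (yaw within 0.6 rad).
- cat: Bystander: white ceramic sitting cat figure with a copper collar, about 66 mm across, 120 mm high, loose; stands beside one end of the mat. Origin: centre of its underside. Not to be moved.
- mug: Bystander: blue ceramic mug with three pens, 76 mm diameter, 95 mm high, pens to about 150 mm, with a handle on its y side, loose; stands beside the other end of the mat. Origin: centre of its underside. Not to be moved.
Not all that is in view belongs to the job. What is shaped like the large_carton but orange or purple is not meant.

How it is judged:
At the end, for the whole second after the job is handed in: Upright and at rest: bottle within 13 mm of the round plinth's centre, large carton within 14 mm of the square plinth's, small one on it within 12 mm, jar on the mat within 15 mm of the plinths' midpoint; cartons label up, within 0.2 rad of the mat's length; cat and mug moved under 20 mm (horizontal distance between bottle and round_plinth below 0.013 m and z of bottle in the frame of round_plinth between 0.015 and 0.025 m and angle between each of bottle, jar, large_carton, small_carton's own z axis and vertical below 0.1 rad and horizontal distance between jar and mat below 0.015 m and z of jar in the frame of mat between -0.001 and 0.009 m and horizontal distance between large_carton and square_plinth below 0.014 m and z of large_carton in the frame of square_plinth between 0.025 and 0.035 m and horizontal distance between small_carton and large_carton below 0.012 m and z of small_carton in the frame of large_carton between 0.029 and 0.039 m and angle between the x axis of each of large_carton, small_carton and the y axis of mat, either way round below 0.2 rad and linear speed of each of bottle, jar, large_carton, small_carton below 0.02 m/s and angular speed of each of bottle, jar, large_carton, small_carton below 0.2 rad/s and distance of each of cat, mug from where it was at the start of the episode below 0.02 m); the robot touches nothing.
It fails at once if the cat or the mug is shifted by more than 20 mm (distance of any of cat, mug from where it was at the start of the episode above 0.02 m).
It fails at once if the bottle or the jar is knocked over (angle between any of bottle, jar's own z axis and vertical above 0.8 rad).
It also fails if it takes over 99 s, if anything falls off the work surface, if the arm or the gripper's body presses on something with over 40 N, if the wrist force passes 120 N, or if a joint passes its speed limit or range.

### The arm

A 7-joint arm with a two-finger parallel gripper is mounted at the origin on the work surface. World frame = base frame: x ahead of the robot, y to its left, z up, the work surface at z = 0. Lengths are in m, angles in rad, forces in N, time in s.
With the tool pointing down it reaches from about 0.4 to 0.85 m from the base axis. Payload 10.4 kg.
Tool frame: the origin (TCP) lies midway between the tips of the shut fingers; the grasp point (between the pads) lies 19 mm behind it (grip_point_offset is the distance from the TCP to the grasp point, in m); y points along the fingers, z is the direction in which the jaws open and shut, and the axes are right-handed (so a half turn about y gives the same grasp; the last joint's range is limited). The gripper opens to 85 mm and grips with 20 to 120 N. Pads are 22 mm wide; open, the fingers measure 114 mm over their backs; the gripper's body (76 mm by 85 mm) begins 54 mm behind the grasp point. The pads swing forward as they close: fully open they stand 13 mm farther back than shut.
Start: joints at [-1.174, 0.332, -0.065, 1.46, 0.022, 1.35, -0.088], TCP at [0.255, 0.571, 0.231] pointing down, gripper open.
Joint ranges: [-2.6, 2.6], [-0.5, 2.12], [-1.47, 1.34], [0.16, 2.42], [-1.27, 4.41], [0.06, 2.06], [-2.6, 2.6]. Speed limits (rad/s): [2.22, 2.22, 2.79, 2.79, 3.14, 3.14, 3.14].

### API

Orientations are given as a unit quaternion [x, y, z, w].
In Python, from workcell import * gives the robot as it stands.
- The arm moves only by the tool send_rows, never from a script. Its argument "motion" is a list of rows, each a list of 7 numbers: the opening in per cent of the stroke, from 0 (shut) to 100 (fully open), then the shift along the tool's x, y, z in m, then the turn, a rotation vector about the tool's x, y, z in rad. In form: [[claw, tx, ty, tz, ax, ay, az], ...]. A call has 1 to 10 rows; each row is the pose to reach, as a shift and turn from the pose commanded when the call began, along the tool's axes at that moment; what a row does not reach only later rows make up. A row lasts 1/12 s, in which the tool goes at most 41.7 mm and 7.16 degrees, less where a joint would pass 70% of its speed; a pose out of reach is approached as far as the arm can. A call with a gripper value outside its range is refused whole. The fingers move at their own pace and stop on an object; "squeeze" is the grip in N (left out, the last holds). Time passes only in rows, so rows that repeat a pose let the fingers close. It gives the time, the measured TCP pose, the force and the opening at its end, in the units of the state.
- get_obs(): the state, without advancing time (a new reading comes with each control period).
- camera(name): name is "scene" or "top" or "wrist"; returns a dict with "pixels" (384x512x3 uint8, red, green, blue), "range_z" (384x512 float32, m along the optical axis (not along the pixel's ray), 0 where there is no reading), "fovy" (degrees; the focal length in pixels is half the picture's height over the tangent of half this angle, whatever the lens; pixels are square), "cx", "cy" (the principal point, pixels), "view" (4x4, takes a point from world to camera coordinates); the wrist camera has in their place "T_tool_cam" (4x4, takes a point from camera to tool coordinates, whose origin is the TCP and whose axes are the tool frame's). Camera axes: x right, y down, z forward; pixel columns grow to the right and rows downward; lengths in m; the calibration is good to about 2 mm. A picture is of the moment at which its call begins: read the wrist's pose just before it.
- hand_in(): hands the job in, once; it reports no verdict.
The state is a dict: "clock": time; "joint_pos": joint angles; "joint_velocities": joint speeds; "tau": joint torques, N m; "position": TCP position; "ee_rot": TCP orientation; "ft_force": force on the tool from outside, world axes, zero at the start; "torque": the same for the moment, N m; "grip_width": opening from 0.0 (shut) to 1.0 (fully open).
Only numpy, scipy, OpenCV 4.12 (cv2) and the standard library are available. Lean on these libraries where they do the work, as an engineer would, in place of code of your own. Each camera call takes 0.05 s, during which the arm holds its last target.

## Working session

There is one attempt and no reset: what is moved stays moved. The work goes in short steps, Python scripts to look and compute and a tool call to move; the robot and the scene stay as the last step left them, time stands still between calls to the robot, and variables do not carry over. Pictures are saved under pics/ and viewed, and the job is handed in when it is done.

Besides the shell and the picture viewer there is one more tool, called after "Emit:" as name([rows], argument=value, ...), one row to a line, values as JSON. send_rows: Moves the arm, as the interface text tells. Its arguments: {"type":"object","properties":{"motion":{"type":"array"},"squeeze":{"type":"number"}},"required":["motion"]}

```bash
mkdir -p pics; ls
python3 - <<'E'
from workcell import *
import cv2,numpy as np
o=get_obs();print(o)
for n in ("scene","top","wrist"):
    c=camera(n);print(n,c["fovy"],c["cx"],c["cy"],c.get("view",c.get("T_tool_cam")))
    cv2.imwrite(f"pics/{n}0.png",c["pixels"][:,:,::-1])
    np.savez(f"{n}0.npz",**{k:v for k,v in c.items()})
E
```

```text
pics
{'clock': 0.0, 'joint_pos': array([-1.17354672,  0.33283071, -0.06469946,  1.46092414,  0.02160896,
        1.34991081, -0.08848523]), 'joint_velocities': array([-0.00047009, -0.0002951 , -0.00071723, -0.00020347,  0.00080034,
        0.00030232, -0.00031607]), 'tau': array([-5.44981085e-04, -6.25444794e+01,  4.87253687e-02, -3.91597116e+01,
        1.62213837e-02,  9.93266352e-03,  4.34623686e-06]), 'position': array([0.2546213 , 0.57037704, 0.23054984]), 'ee_rot': array([ 0.6920669 , -0.14741444,  0.14726281, -0.69110496]), 'ft_force': array([ 0.59686623, -0.12312614, -0.90588134]), 'torque': array([ 0.00729581, -0.02347308, -0.03885857]), 'grip_width': 0.9981656505506512}
scene 52.7445754615286 250.21790610555308 192.4301526704934 [[-0.81268819  0.5826564  -0.00703043  0.38995329]
 [ 0.4289093   0.58998789 -0.68406952 -0.17885632]
 [-0.39442961 -0.55895063 -0.72938294  1.34587803]
 [ 0.          0.          0.          1.        ]]
top 55.06201462711509 257.1653824725773 197.0079441828273 [[ 6.02778719e-04 -9.99985520e-01 -5.34752374e-03  3.91480101e-03]
 [-9.92619778e-01  5.01551906e-05 -1.21268193e-01  4.86405379e-01]
 [ 1.21266705e-01  5.38115571e-03 -9.92605374e-01  9.13608740e-01]
 [ 0.00000000e+00  0.00000000e+00  0.00000000e+00  1.00000000e+00]]
wrist 64.0296934641005 254.25015603394107 190.54842080789325 [[-3.73951644e-04  9.63278741e-01  2.68503123e-01 -6.79627705e-02]
 [-4.31123423e-05 -2.68503158e-01  9.63278803e-01 -1.43867446e-01]
 [ 9.99999929e-01  3.48643893e-04  1.41936400e-04 -3.86178236e-04]
 [ 0.00000000e+00  0.00000000e+00  0.00000000e+00  1.00000000e+00]]
```

View pics/top0.png

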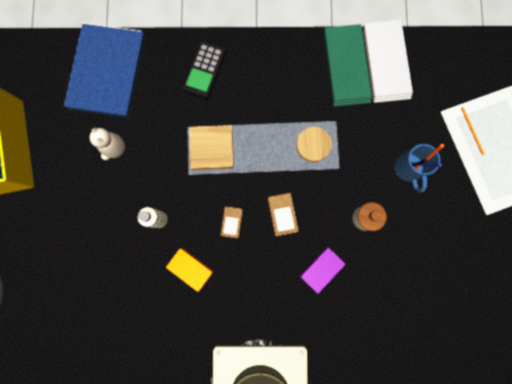

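View pics/scene0.png

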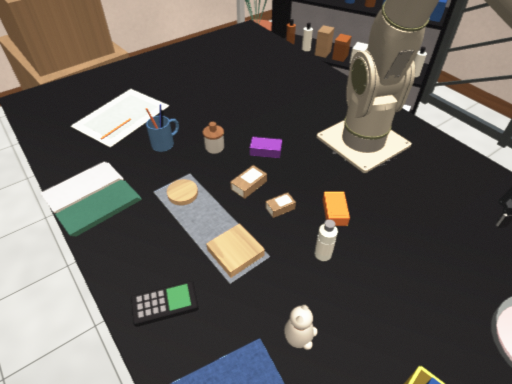

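View pics/wrist0.png

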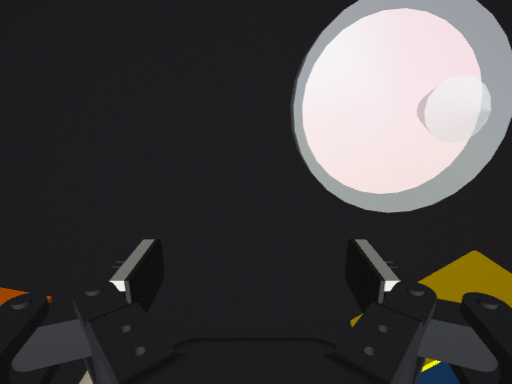

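The top view shows the mat at about (263,147), with the square plinth at (211,147) and the round one at (314,143). The bottle is at (152,217), the small carton at (231,222), the large carton at (284,214), the jar at (370,216), the cat at (107,143) and the mug at (420,165). The orange and purple boxes are decoys.

```bash
cat > h.py <<'E'
import numpy as np,cv2
from scipy.spatial.transform import Rotation as R
def foc(c): return 192/np.tan(np.radians(float(c["fovy"]))/2)
def T_wc(c,o=None):
    if "view" in c: return np.linalg.inv(c["view"])
    T=np.eye(4);T[:3,:3]=R.from_quat(o["ee_rot"]).as_matrix();T[:3,3]=o["position"]
    return T@c["T_tool_cam"]
def cloud(c,T):
    f=foc(c);v,u=np.mgrid[0:384,0:512]
    z=c["range_z"];P=np.stack([(u-c["cx"])/f*z,(v-c["cy"])/f*z,z],-1)
    return P@T[:3,:3].T+T[:3,3]
def plane(c,T,uv,h):
    uv=np.atleast_2d(np.asarray(uv,float));f=foc(c)
    d=np.c_[(uv[:,0]-c["cx"])/f,(uv[:,1]-c["cy"])/f,np.ones(len(uv))]@T[:3,:3].T
    return T[:3,3]+d*((h-T[2,3])/d[:,2])[:,None]
def proj(c,T,p):
    q=np.linalg.inv(T)@np.r_[p,1];f=foc(c);return q[0]/q[2]*f+c["cx"],q[1]/q[2]*f+c["cy"]
E
python3 - <<'E'
from h import *
for n in ("top","scene"):
    c=dict(np.load(n+"0.npz"));T=T_wc(c);P=cloud(c,T);ok=c["range_z"]>0
    inb=(P[...,0]>.2)&(P[...,0]<1)&(abs(P[...,1])<.6)&ok
    print(n,"floor z",np.median(P[...,2][inb]), np.std(P[...,2][inb&(P[...,2]<.01)]))
    m=(inb&(P[...,2]>.014)).astype(np.uint8)
    k,l,s,ce=cv2.connectedComponentsWithStats(m)
    for i in range(1,k):
        if s[i,4]<60: continue
        q=P[l==i];zt=np.percentile(q[:,2],97);t=q[q[:,2]>zt-.008]
        rgb=np.median(c["pixels"][l==i],0)
        r=cv2.minAreaRect((t[:,:2]*1000).astype(np.float32))
        print(ce[i].round(),s[i,4],"top z %.3f"%zt,"ctr",np.array(r[0]).round(),"size",np.array(r[1]).round(),"ang %.0f"%r[2],rgb)
E
```

```text
top floor z 0.001162607031766627 0.002043380325523554
[388.  59.] 2770 top z 0.022 ctr [ 866. -351.] size [217. 102.] ang 6 [245. 243. 242.]
[104.  70.] 5482 top z 0.028 ctr [837. 417.] size [172. 245.] ang 82 [ 56.  89. 151.]
[348.  63.] 2772 top z 0.022 ctr [ 854. -241.] size [216. 101.] ang 6 [ 57. 128.  99.]
[204.  70.] 1472 top z 0.027 ctr [836. 148.] size [ 74. 149.] ang 71 [ 75.5 101.   85. ]
[211. 148.] 1819 top z 0.037 ctr [617. 124.] size [111. 110.] ang 2 [236. 198. 126.]
[314. 144.] 952 top z 0.028 ctr [ 628. -145.] size [89. 91.] ang 44 [235. 196. 125.]
[107. 143.] 715 top z 0.112 ctr [625. 389.] size [31. 34.] ang 78 [191. 175. 151.]
[419. 165.] 1213 top z 0.144 ctr [ 569. -395.] size [38. 50.] ang 81 [39. 61. 81.]
[ 19. 181.] 82 top z 0.103 ctr [524. 599.] size [11.  2.] ang 6 [108.   83.5   0. ]
[283. 215.] 912 top z 0.038 ctr [441. -62.] size [100.  58.] ang 11 [208.  163.  112.5]
[370. 217.] 733 top z 0.105 ctr [ 434. -273.] size [20. 22.] ang 88 [173. 105.  55.]
[232. 222.] 511 top z 0.034 ctr [422.  69.] size [44. 74.] ang 82 [210. 172. 127.]
[152. 218.] 438 top z
[... 776 characters left out ...]
] ang 12 [210. 168. 126.]
[182. 191.] 584 top z 0.026 ctr [ 630. -141.] size [90. 90.] ang 86 [239. 209. 154.]
[505. 209.] 402 top z 0.327 ctr [238. 507.] size [13.  4.] ang 64 [30. 29. 30.]
[281. 203.] 391 top z 0.032 ctr [424.  73.] size [47. 76.] ang 81 [208. 166. 124.]
[331. 222.] 1254 top z 0.129 ctr [433. 265.] size [24. 24.] ang 37 [230.  185.5  91. ]
[235. 249.] 1689 top z 0.036 ctr [620. 128.] size [111. 113.] ang 1 [240. 211. 154.]
[164. 302.] 1877 top z 0.026 ctr [840. 152.] size [ 76. 149.] ang 71 [83. 90. 81.]
[300. 327.] 976 top z 0.111 ctr [629. 393.] size [35. 32.] ang 67 [217.5 200.  177. ]
[238. 368.] 2641 top z 0.027 ctr [791. 355.] size [ 94. 229.] ang 54 [ 80. 105. 154.]
```

```bash
cat >> h.py <<'E'
def go(o,x,y,z,yaw,show=True):
    """shift & turn (tool axes now) to point-down pose with jaw axis (tool z) at yaw (mod pi)"""
    M=R.from_quat(o["ee_rot"]).as_matrix();cur=np.arctan2(M[1,2],M[0,2])
    yaw=yaw+np.pi*round((cur-yaw)/np.pi)
    Z=np.array([np.cos(yaw),np.sin(yaw),0]);Y=np.array([0,0,-1.]);X=np.cross(Y,Z)
    G=np.stack([X,Y,Z],1)
    s=M.T@(np.array([x,y,z])-o["position"]);r=R.from_matrix(M.T@G).as_rotvec()
    if show: print("clock %.2f"%o["clock"],"pos",o["position"].round(4),"jawyaw %.3f"%cur,"tilt %.3f"%np.arccos(-M[2,1]),"q",o["joint_pos"].round(2),"F",o["ft_force"].round(1),"w %.3f"%o["grip_width"])
    print("shift",s.round(4),"turn",r.round(4),"rows",max(np.linalg.norm(s)/.0417,np.linalg.norm(r)/.125).round(1))
E
python3 - <<'E'
from h import *
from workcell import *
o=get_obs();M=R.from_quat(o["ee_rot"]).as_matrix();print(M.round(3))
go(o,.432,.263,.20,np.pi/2)
go(o,.432,.263,.20,0.55)
E
```

```text
[[ 0.913 -0.     0.408]
 [-0.408 -0.001  0.913]
 [ 0.    -1.    -0.001]]
clock 0.15 pos [0.2546 0.5705 0.2307] jawyaw 1.151 tilt 0.001 q [-1.17  0.33 -0.06  1.46  0.02  1.35 -0.09] F [ 0.6 -1.1 -0.6] w 1.000
shift [ 0.2873  0.031  -0.2084] turn [ 1.100e-03 -4.198e-01 -2.000e-04] rows 8.5
clock 0.15 pos [0.2546 0.5705 0.2307] jawyaw 1.151 tilt 0.001 q [-1.17  0.33 -0.06  1.46  0.02  1.35 -0.09] F [ 0.6 -1.1 -0.6] w 1.000
shift [ 0.2873  0.031  -0.2084] turn [1.00e-03 6.01e-01 4.00e-04] rows 8.5
```

Emit:
send_rows([
  [100,0.287,0.02,-0.208,0,-0.42,0],
  [100,0.287,0.02,-0.208,0,-0.42,0],
  [100,0.287,0.02,-0.208,0,-0.42,0],
  [100,0.287,0.02,-0.208,0,-0.42,0],
  [100,0.287,0.02,-0.208,0,-0.42,0],
  [100,0.287,0.02,-0.208,0,-0.42,0],
  [100,0.287,0.02,-0.208,0,-0.42,0],
  [100,0.287,0.02,-0.208,0,-0.42,0],
  [100,0.287,0.02,-0.208,0,-0.42,0],
  [100,0.287,0.02,-0.208,0,-0.42,0],
], squeeze=40)

```text
clock: 0.98
position: [0.4349, 0.258, 0.2111]
ee_rot: [0.708, -0.003, 0.003, -0.707]
ft_force: [-0.1, 0.8, 0.3]
grip_width: 0.998
```

```bash
cat > look.py <<'E'
import sys
from h import *
from workcell import *
o=get_obs();c=camera("wrist");T=T_wc(c,o);cv2.imwrite(f"pics/{sys.argv[1]}.png",c["pixels"][:,:,::-1])
np.savez(sys.argv[1]+".npz",T=T,**c)
P=cloud(c,T);ok=c["range_z"]>0
lo,hi=(float(a) for a in (sys.argv[2:4] if len(sys.argv)>3 else (.015,.2)))
m=(ok&(P[...,2]>lo)&(P[...,2]<hi)&(P[...,0]>.2)).astype(np.uint8);m[300:]=0
k,l,s,ce=cv2.connectedComponentsWithStats(m)
for i in range(1,k):
    if s[i,4]<150: continue
    q=P[l==i];zt=np.percentile(q[:,2],97);t=q[q[:,2]>zt-.006]
    r=cv2.minAreaRect((t[:,:2]*1000).astype(np.float32))
    cc,rad=cv2.minEnclosingCircle((t[:,:2]*1000).astype(np.float32))
    print(ce[i].round(),s[i,:4],"zt %.3f"%zt,"ctr",np.array(r[0]).round(1),"size",np.array(r[1]).round(),"ang %.1f"%r[2])
go(o,.432,.263,.20,np.pi/2)
E
python3 look.py w1 .05 .2
```

```text
[262. 181.] [237 151  52  60] zt 0.132 ctr [432.7 264.2] size [25. 24.] ang 0.6
clock 0.98 pos [0.4349 0.258  0.2111] jawyaw 1.563 tilt 0.002 q [-0.73  0.08  0.11  1.81 -0.01  1.26  0.94] F [-0.1  0.8  0.3] w 0.998
shift [-0.003   0.0111  0.005 ] turn [ 0.0017 -0.0082  0.0005] rows 0.3
```

View pics/w1.png

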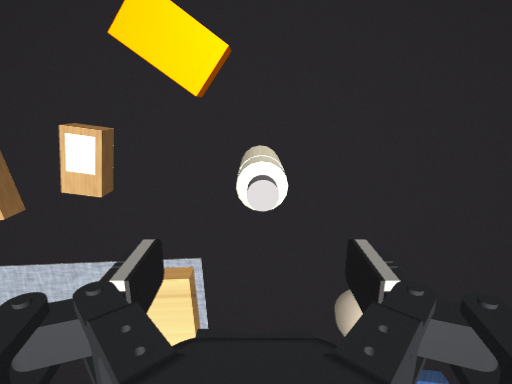

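The wrist view shows the bottle's cap at (262,193). It measures (432.7, 264.2) mm with top at 132 mm, which agrees with the other cameras and the given height. Descending to grasp it.

Emit:
send_rows([
  [100,-0.002,0.01,0.006,0,-0.008,0],
  [100,-0.002,0.04,0.006,0,-0.008,0],
  [100,-0.002,0.08,0.006,0,-0.008,0],
  [100,-0.002,0.12,0.006,0,-0.008,0],
  [100,-0.002,0.143,0.006,0,-0.008,0],
  [100,-0.002,0.143,0.006,0,-0.008,0],
  [30,-0.002,0.143,0.006,0,-0.008,0],
  [30,-0.002,0.143,0.006,0,-0.008,0],
  [30,-0.002,0.143,0.006,0,-0.008,0],
  [30,-0.002,0.143,0.006,0,-0.008,0],
], squeeze=40)

```text
clock: 1.87
position: [0.4312, 0.2704, 0.0704]
ee_rot: [-0.707, -0.004, 0.002, 0.708]
ft_force: [-0.5, -3.6, 6.7]
grip_width: 0.512
```

Emit:
send_rows([
  [20,0,0,0,0,0,0],
  [20,0,0,0,0,0,0],
  [20,0,0,0,0,0,0],
  [20,0,-0.005,0,0,0,0],
  [20,0,-0.03,0,0,0,0],
  [20,0,-0.06,0,0,0,0],
  [20,0,-0.09,0,0,0,0],
  [20,0,-0.1,0,0,0,0],
])

```text
clock: 2.53
position: [0.4316, 0.2711, 0.1737]
ee_rot: [-0.705, -0.005, 0.001, 0.709]
ft_force: [1.2, 0.9, -1.4]
grip_width: 0.51
```

Run:
```python
from h import *
from workcell import *
o=get_obs(); go(o,.629,-.143,.17,np.pi/2)
c=camera("scene");cv2.imwrite("pics/s1.png",c["pixels"][:,:,::-1])
```

```text
clock 2.53 pos [0.4316 0.2711 0.1737] jawyaw 1.579 tilt 0.007 q [-0.75  0.11  0.1   1.85 -0.01  1.17  0.94] F [ 1.2  0.9 -1.4] w 0.510
shift [ 0.194   0.0028 -0.4157] turn [-0.0045  0.0081  0.0053] rows 11.0
```

View pics/s1.png

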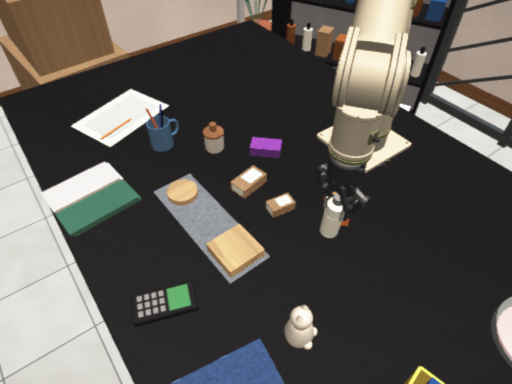

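The bottle is held clear of the counter at (333,215) in the scene view, upright. The opening is 43 mm, which fits its 44 mm body. Carrying it over.

Emit:
send_rows([
  [20,0.007,0,-0.015,0,0,0],
  [20,0.021,0,-0.045,0,0,0],
  [20,0.035,0,-0.075,0,0,0],
  [20,0.049,0,-0.105,0,0,0],
  [20,0.063,0,-0.135,0,0,0],
  [20,0.077,0,-0.165,0,0,0],
  [20,0.091,0,-0.195,0,0,0],
  [20,0.105,0,-0.225,0,0,0],
  [20,0.119,0,-0.255,0,0,0],
  [20,0.133,0,-0.285,0,0,0],
])

```text
clock: 3.42
position: [0.5654, -0.0155, 0.1675]
ee_rot: [-0.707, -0.003, 0.003, 0.707]
ft_force: [1.0, 1.1, -1.4]
grip_width: 0.512
```

Emit:
send_rows([
  [20,0.014,0,-0.03,0,0,0],
  [20,0.028,0,-0.06,0,0,0],
  [20,0.042,0,-0.09,0,0,0],
  [20,0.052,0,-0.115,0,0,0],
  [20,0.058,0,-0.125,0,0,0],
  [20,0.058,0,-0.125,0,0,0],
  [20,0.058,0,-0.125,0,0,0],
  [20,0.058,0,-0.125,0,0,0],
  [20,0.058,0,-0.125,0,0,0],
])

```text
clock: 4.17
position: [0.6243, -0.1366, 0.1681]
ee_rot: [-0.707, -0.004, 0.004, 0.707]
ft_force: [-0.3, -0.7, -2.0]
grip_width: 0.513
```

```bash
python3 look.py w2 .015 .03
python3 - <<'E'
from h import *
from workcell import *
o=get_obs(); go(o,.629,-.143,.095,np.pi/2)
E
```

```text
[342.  24.] [318   0  75  38] zt 0.030 ctr [491.2 -55.9] size [62. 24.] ang 75.9
[ 10. 123.] [ 0 89 21 68] zt 0.030 ctr [ 577.  -363.5] size [12. 53.] ang 79.3
[471. 172.] [456 119  56 114] zt 0.030 ctr [618.3  72.3] size [ 27. 113.] ang 78.4
[247. 168.] [200 136  95  78] zt 0.026 ctr [ 621. -144.] size [74. 91.] ang 2.3
clock 4.17 pos [ 0.6243 -0.1366  0.1681] jawyaw 1.581 tilt 0.001 q [-0.17  0.42  0.41  1.52 -0.17  1.24  1.85] F [-0.3 -0.7 -2. ] w 0.513
shift [-0.1881 -0.0314  0.4016] turn [-0.0011  0.0104 -0.0003] rows 10.7
clock 4.22 pos [ 0.6243 -0.1368  0.1682] jawyaw 1.581 tilt 0.001 q [-0.17  0.42  0.41  1.52 -0.17  1.24  1.85] F [-0.1  0.  -2.4] w 0.514
shift [ 0.0047  0.0732 -0.0063] turn [-0.0009  0.0103 -0.0001] rows 1.8
```

View pics/w2.png

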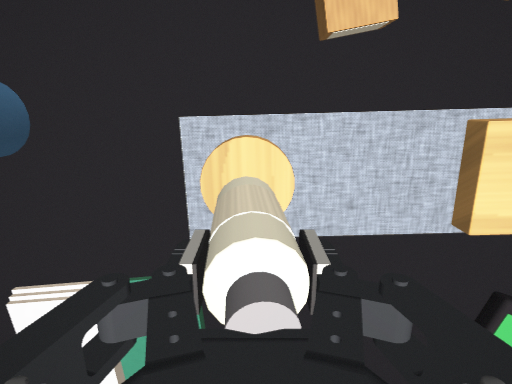

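The wrist view shows the bottle held over the round plinth's disc at (247,180). The plinth comes out at about (630, -144) mm. Lowering until it touches.

Emit:
send_rows([
  [20,0.005,0.02,-0.007,0,0.01,0],
  [20,0.005,0.045,-0.007,0,0.01,0],
  [20,0.005,0.06,-0.007,0,0.01,0],
  [20,0.005,0.068,-0.007,0,0.01,0],
  [20,0.005,0.07,-0.007,0,0.01,0],
  [20,0.005,0.07,-0.007,0,0.01,0],
  [20,0.005,0.07,-0.007,0,0.01,0],
  [20,0.005,0.07,-0.007,0,0.01,0],
])

```text
clock: 4.88
position: [0.6302, -0.1456, 0.0997]
ee_rot: [0.707, 0.0, 0.001, -0.707]
ft_force: [-0.4, -0.4, -0.6]
grip_width: 0.514
```

Run:
```python
from h import *
from workcell import *
o=get_obs(); go(o,.6295,-.1435,.0945,np.pi/2)
```

```text
clock 4.88 pos [ 0.6302 -0.1456  0.0997] jawyaw 1.569 tilt 0.002 q [-0.14  0.49  0.4   1.57 -0.21  1.12  1.87] F [-0.4 -0.4 -0.6] w 0.514
shift [-0.0007  0.0052  0.0021] turn [ 0.0001 -0.0017  0.0021] rows 0.1
```

Emit:
send_rows([
  [20,0,0.002,0.001,0,0,0],
  [20,0,0.004,0.001,0,0,0],
  [20,0,0.005,0.001,0,0,0],
  [20,0,0.005,0.001,0,0,0],
  [20,0,0.005,0.001,0,0,0],
])

```text
clock: 5.3
position: [0.6304, -0.1445, 0.0945]
ee_rot: [-0.707, -0.0, -0.001, 0.707]
ft_force: [-0.9, 0.5, 4.4]
grip_width: 0.508
```

Contact at 4.4 N, so I'm releasing and lifting away.

Emit:
send_rows([
  [60,0,0,0,0,0,0],
  [70,0,0,0,0,0,0],
  [100,0,0,0,0,0,0],
  [100,0,0,0,0,0,0],
  [100,0,-0.03,0,0,0,0],
  [100,0,-0.07,0,0,0,0],
  [100,0,-0.11,0,0,0,0],
  [100,0,-0.15,0,0,0,0],
  [100,0,-0.15,0,0,0,0],
  [100,0,-0.15,0,0,0,0],
])

```text
clock: 6.13
position: [0.6306, -0.145, 0.246]
ee_rot: [0.707, 0.001, 0.002, -0.707]
ft_force: [-0.1, 1.6, -1.3]
grip_width: 0.997
```

```bash
python3 look.py w3 .1 .2
python3 - <<'E'
from h import *
from workcell import *
o=get_obs(); go(o,.435,-.271,.21,np.pi/2)
E
```

```text
[248. 183.] [223 156  50  54] zt 0.156 ctr [ 631.6 -151.1] size [24. 25.] ang 88.5
clock 6.13 pos [ 0.6306 -0.145   0.246 ] jawyaw 1.569 tilt 0.005 q [-0.16  0.39  0.43  1.4  -0.16  1.38  1.84] F [-0.1  1.6 -1.3] w 0.997
shift [-0.1996  0.0449  0.4076] turn [ 0.0005 -0.002   0.0049] rows 10.9
clock 6.18 pos [ 0.6297 -0.1446  0.2437] jawyaw 1.569 tilt 0.001 q [-0.16  0.39  0.43  1.4  -0.16  1.38  1.84] F [-0.4  1.2 -1. ] w 1.002
shift [-0.1945  0.0334 -0.1268] turn [-0.0001 -0.0018  0.0013] rows 5.6
```

View pics/w3.png

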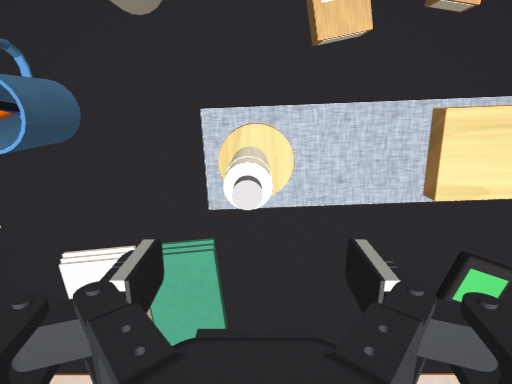

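The bottle stands upright on the disc, with its cap at (247,190), but its measured y of -151 disagrees with the tool's -144.5. I'll measure the bottle and plinth together again now that the arm has settled.

```bash
cat > meas.py <<'E'
from h import *
from workcell import *
import sys
# bottle vs round plinth in fixed cams + wrist
cs=[("top",camera("top"),None),("scene",camera("scene"),None)]
o=get_obs();cs.append(("wrist",camera("wrist"),o))
for n,c,o in cs:
    T=T_wc(c,o);P=cloud(c,T);ok=c["range_z"]>0
    near=ok&(np.hypot(P[...,0]-.63,P[...,1]+.144)<.08)
    if n=="wrist": near[300:]=False
    top=P[near&(P[...,2]>.14)&(P[...,2]<.165)]
    pl=P[near&(P[...,2]>.017)&(P[...,2]<.032)]
    body=P[near&(P[...,2]>.05)&(P[...,2]<.12)]
    if len(top): print(n,"cap",cv2.minAreaRect((top[:,:2]*1000).astype(np.float32)))
    if len(pl): print(n,"plinth",cv2.minAreaRect((pl[:,:2]*1000).astype(np.float32))[:2], cv2.minEnclosingCircle((pl[:,:2]*1000).astype(np.float32)))
    if len(body): 
        A=np.c_[2*body[:,:2],np.ones(len(body))];s=np.linalg.lstsq(A,(body[:,:2]**2).sum(1),rcond=None)[0];print(n,"body",(s[:2]*1000).round(1),"r",np.sqrt(s[2]+s[0]**2+s[1]**2)*1000)
E
python3 meas.py
```

```text
top plinth ((633.2002563476562, -120.13761901855469), (38.94781494140625, 90.63911437988281)) ((629.1796875, -138.60354614257812), 45.32012176513672)
top body [ 629.6 -151.6] r 20.715471887985945
scene cap ((632.2474975585938, -149.60470581054688), (23.30316734313965, 27.00058937072754), 1.2986446619033813)
scene plinth ((631.4163208007812, -136.45005798339844), (81.90933990478516, 91.05525970458984)) ((631.57421875, -140.83853149414062), 47.21323776245117)
scene body [ 631.8 -148.9] r 20.96094152847741
wrist cap ((631.7642822265625, -150.9617462158203), (23.80750846862793, 25.115190505981445), 87.94127655029297)
wrist plinth ((623.2464599609375, -141.15301513671875), (91.32684326171875, 77.46943664550781)) ((629.750244140625, -143.17471313476562), 45.97087478637695)
wrist body [ 631.7 -151. ] r 21.90994462069967
```

All three views put the bottle 7–8 mm from the plinth centre in -y. It was grasped off-centre because the arm was still lagging its command when I closed the fingers. That is inside 13 mm but thin, so I'll re-centre it, letting the arm settle before closing.

Emit:
send_rows([
  [100,0.001,0.02,-0.006,0,0,0],
  [100,0.001,0.06,-0.006,0,0,0],
  [100,0.001,0.1,-0.006,0,0,0],
  [100,0.001,0.135,-0.006,0,0,0],
  [100,0.001,0.149,-0.006,0,0,0],
  [100,0.001,0.149,-0.006,0,0,0],
  [100,0.001,0.149,-0.006,0,0,0],
  [100,0.001,0.149,-0.006,0,0,0],
])

```text
clock: 7.0
position: [0.6311, -0.1508, 0.0955]
ee_rot: [0.707, -0.0, 0.001, -0.707]
ft_force: [0.5, 0.1, 0.2]
grip_width: 1.004
```

Emit:
send_rows([
  [45,0,0,0,0,0,0],
  [45,0,0,0,0,0,0],
  [45,0,0,0,0,0,0],
  [45,0,0,0,0,0,0],
  [30,0,0,0,0,0,0],
  [30,0,0,0,0,0,0],
  [30,0,-0.004,0,0,0,0],
  [30,0,-0.006,0.004,0,0,0],
  [30,-0.001,-0.006,0.008,0,0,0],
  [30,-0.001,-0.006,0.008,0,0,0],
], squeeze=30)

```text
clock: 7.83
position: [0.6294, -0.1409, 0.1001]
ee_rot: [-0.707, 0.0, -0.0, 0.707]
ft_force: [0.0, 0.6, -2.1]
grip_width: 0.511
```

```bash
python3 meas.py;python3 - <<'E'
from h import *
from workcell import *
o=get_obs(); go(o,.630,-.143,.0955,np.pi/2)
E
```

```text
top cap ((622.3590087890625, -99.53211212158203), (8.57200813293457, 24.864503860473633), 51.1151008605957)
top plinth ((631.4739990234375, -104.46260070800781), (9.800357818603516, 43.03745651245117)) ((630.3509521484375, -108.38690185546875), 21.529817581176758)
scene cap ((634.8670654296875, -140.92230224609375), (23.87413215637207, 114.8450927734375), 6.070061206817627)
scene plinth ((631.2711181640625, -136.72586059570312), (83.2203598022461, 91.24295043945312)) ((630.8698120117188, -140.26657104492188), 46.535545349121094)
scene body [ 632.3 -131.4] r 16.8641104555582
wrist cap ((623.8177490234375, -142.25042724609375), (112.88838195800781, 20.06739044189453), 89.84950256347656)
wrist plinth ((621.6581420898438, -143.89404296875), (75.2373275756836, 91.43659210205078)) ((629.7392578125, -143.55679321289062), 45.840003967285156)
wrist body [ 641.1 -142.2] r 32.095483473165274
clock 7.98 pos [ 0.6293 -0.1422  0.1   ] jawyaw 1.569 tilt 0.001 q [-0.15  0.49  0.4   1.57 -0.21  1.12  1.87] F [ 0.2  0.4 -2.2] w 0.509
shift [ 0.0007  0.0045 -0.0008] turn [-0.0002 -0.0014 -0.0005] rows 0.1
```

Emit:
send_rows([
  [30,0,0.003,-0.001,0,0,0],
  [30,0,0.006,-0.001,0,0,0],
  [30,0,0.006,-0.001,0,0,0],
  [30,0,0.006,-0.001,0,0,0],
  [30,0,0.006,-0.001,0,0,0],
])

```text
clock: 8.4
position: [0.6299, -0.144, 0.0954]
ee_rot: [0.707, -0.0, 0.001, -0.707]
ft_force: [-2.8, 0.3, 8.6]
grip_width: 0.506
```

Emit:
send_rows([
  [55,0,0,0,0,0,0],
  [60,0,0,0,0,0,0],
  [100,0,0,0,0,0,0],
  [100,0,0,0,0,0,0],
  [100,0,0,0,0,0,0],
  [100,0,-0.04,0,0,0,0],
  [100,0,-0.08,0,0,0,0],
  [100,0,-0.12,0,0,0,0],
  [100,0,-0.14,0,0,0,0],
  [100,0,-0.14,0,0,0,0],
])

```text
clock: 9.23
position: [0.6316, -0.1444, 0.2404]
ee_rot: [0.707, 0.002, 0.004, -0.707]
ft_force: [0.4, -0.1, -0.5]
grip_width: 1.0
```

```bash
python3 meas.py;python3 - <<'E'
from h import *
from workcell import *
o=get_obs(); go(o,.435,-.271,.21,np.pi/2)
E
```

```text
top plinth ((631.8924560546875, -118.58735656738281), (36.43454360961914, 87.76039123535156)) ((629.87744140625, -133.04307556152344), 43.971832275390625)
top body [ 628.7 -144.7] r 20.463431781605095
scene cap ((631.5387573242188, -142.4810333251953), (24.652965545654297, 24.300134658813477), 80.95032501220703)
scene plinth ((631.602783203125, -136.0902862548828), (83.13007354736328, 91.13920593261719)) ((629.5093383789062, -140.67164611816406), 47.13066482543945)
scene body [ 631.3 -142.3] r 20.910275268684092
wrist cap ((631.0525512695312, -144.50970458984375), (24.805044174194336, 24.714839935302734), 15.74148178100586)
wrist plinth ((622.9976196289062, -142.84738159179688), (91.11141204833984, 77.9333724975586)) ((629.4315795898438, -143.36656188964844), 45.838504791259766)
wrist body [ 631.  -144.5] r 21.88369150717999
clock 9.38 pos [ 0.6292 -0.1433  0.2335] jawyaw 1.569 tilt 0.001 q [-0.17  0.39  0.43  1.42 -0.16  1.37  1.84] F [ 0.1 -0.2 -0.5] w 0.999
shift [-0.1939  0.0236 -0.128 ] turn [-0.0004 -0.0017 -0.0008] rows 5.6
```

All three views now put the bottle about 2 mm from the plinth's centre. Large carton next.

Run:
```python
from h import *
from workcell import *
o=get_obs(); go(o,.442,-.060,.19,np.pi/2+.2)
```

```text
clock 9.38 pos [ 0.6292 -0.1433  0.2335] jawyaw 1.569 tilt 0.001 q [-0.17  0.39  0.43  1.42 -0.16  1.37  1.84] F [ 0.1 -0.2 -0.5] w 0.999
shift [-0.1873  0.0437  0.083 ] turn [-0.0004 -0.2017 -0.0008] rows 5.0
```

Emit:
send_rows([
  [100,-0.187,0.0,0.083,0,-0.2,0],
  [100,-0.187,0.0,0.083,0,-0.2,0],
  [100,-0.187,0.03,0.083,0,-0.2,0],
  [100,-0.187,0.044,0.083,0,-0.2,0],
  [100,-0.187,0.044,0.083,0,-0.2,0],
  [100,-0.187,0.044,0.083,0,-0.2,0],
  [100,-0.187,0.044,0.083,0,-0.2,0],
  [100,-0.187,0.044,0.083,0,-0.2,0],
  [100,-0.187,0.044,0.083,0,-0.2,0],
], squeeze=40)

```text
clock: 10.13
position: [0.4438, -0.0606, 0.1907]
ee_rot: [0.704, 0.07, -0.069, -0.703]
ft_force: [1.6, 0.1, -0.7]
grip_width: 1.002
```

```bash
python3 look.py w4 .015 .06
```

```text
[170.  22.] [112   0 132  66] zt 0.037 ctr [ 306.6 -159.5] size [58. 93.] ang 45.7
[496.  73.] [467  26  45 105] zt 0.037 ctr [308.3 139.5] size [70. 31.] ang 24.1
[ 62. 121.] [22 89 62 71] zt 0.059 ctr [ 428.4 -252.9] size [61. 24.] ang 19.1
[256. 172.] [227 124  60  99] zt 0.037 ctr [443.9 -59.2] size [100.  58.] ang 10.9
[384. 178.] [348 138  74  82] zt 0.033 ctr [423.9  71.6] size [45. 74.] ang 81.9
[173. 290.] [154 274  40  26] zt 0.026 ctr [ 601.  -122.6] size [39. 27.] ang 76.2
clock 10.13 pos [ 0.4438 -0.0606  0.1907] jawyaw 1.769 tilt 0.001 q [-0.31 -0.05  0.33  1.98  0.02  1.21  1.79] F [ 1.6  0.1 -0.7] w 1.002
shift [ 0.052  -0.0095  0.3196] turn [0.0005 0.1977 0.0009] rows 7.8
```

View pics/w4.png

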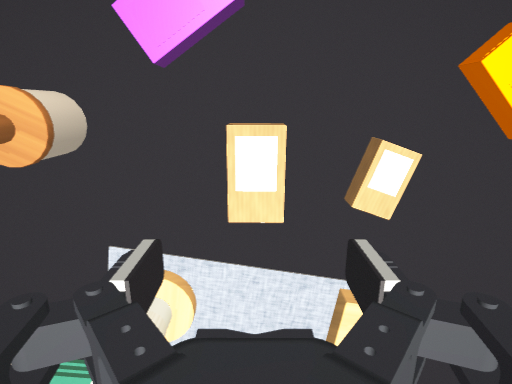

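The large carton is centred at (256,172) in the wrist view. It measures (443.9, -59.2) mm, yaw 0.19, 100 x 58 mm, top at about 36 mm, so this is the right one. The small one is at (423.9, 71.6) mm, yaw -0.14.

Emit:
send_rows([
  [100,0,0.04,0.001,0,0.01,0],
  [100,0,0.08,0.001,0,0.01,0],
  [100,0,0.12,0.001,0,0.01,0],
  [100,0,0.15,0.001,0,0.01,0],
  [100,0,0.16,0.001,0,0.01,0],
  [100,0,0.16,0.001,0,0.01,0],
  [100,0,0.16,0.001,0,0.01,0],
  [100,0,0.16,0.001,0,0.01,0],
])

```text
clock: 10.85
position: [0.4442, -0.0594, 0.0321]
ee_rot: [0.704, 0.067, -0.065, -0.704]
ft_force: [0.5, 0.5, 0.4]
grip_width: 1.005
```

Run:
```python
from h import *
from workcell import *
o=get_obs(); go(o,.4437,-.0594,.005,np.pi/2+.19)
```

```text
clock 10.85 pos [ 0.4442 -0.0594  0.0321] jawyaw 1.759 tilt 0.003 q [-0.29  0.17  0.34  2.14 -0.08  0.84  1.86] F [0.5 0.5 0.4] w 1.005
shift [-0.0006  0.0271  0.0001] turn [ 0.0004 -0.0021  0.0029] rows 0.7
```

Emit:
send_rows([
  [100,0,0.015,0,0,0,0],
  [100,0,0.026,0,0,0,0],
  [100,0,0.026,0,0,0,0],
  [72,0,0.026,0,0,0,0],
  [65,0,0.026,0,0,0,0],
  [40,0,0.026,0,0,0,0],
  [40,0,0.026,0,0,0,0],
  [40,0,0.026,0,0,0,0],
  [40,0,0.026,0,0,0,0],
])

```text
clock: 11.6
position: [0.4436, -0.0592, 0.0058]
ee_rot: [-0.704, -0.067, 0.066, 0.704]
ft_force: [-2.3, -1.0, 7.9]
grip_width: 0.672
```

Gripped at 57 mm. Lifting.

Emit:
send_rows([
  [40,0,-0.005,0,0,0,0],
  [40,0,-0.03,0,0,0,0],
  [40,0,-0.06,0,0,0,0],
  [40,0,-0.09,0,0,0,0],
  [40,0,-0.12,0,0,0,0],
  [40,0,-0.12,0,0,0,0],
  [40,0,-0.12,0,0,0,0],
])

```text
clock: 12.18
position: [0.4436, -0.0592, 0.1264]
ee_rot: [-0.704, -0.068, 0.065, 0.704]
ft_force: [-0.5, 0.0, -2.2]
grip_width: 0.668
```

Run:
```python
from h import *
from workcell import *
o=get_obs(); go(o,.6185,.126,.125,.039)
o["ee_rot"]=(R.from_quat(o["ee_rot"])*R.from_rotvec([0,.3,0])).as_quat();go(o,.6185,.126,.125,.039,False)
```

```text
clock 12.18 pos [ 0.4436 -0.0592  0.1264] jawyaw 1.759 tilt 0.004 q [-0.31  0.02  0.35  2.06 -0.01  1.06  1.8 ] F [-0.5  0.  -2.2] w 0.668
shift [0.2064 0.0023 0.1492] turn [ 0.0032 -1.4216  0.0037] rows 11.4
shift [0.1531 0.0023 0.2035] turn [-0.0041  1.42    0.0026] rows 11.4
```

Emit:
send_rows([
  [40,0.02,0,0.015,0,0.1,0],
  [40,0.041,0,0.03,0,0.2,0],
  [40,0.062,0,0.045,0,0.3,0],
  [40,0.083,0,0.06,0,0.4,0],
  [40,0.103,0,0.075,0,0.5,0],
  [40,0.124,0,0.09,0,0.6,0],
  [40,0.144,0,0.105,0,0.7,0],
  [40,0.165,0,0.12,0,0.8,0],
  [40,0.186,0,0.135,0,0.9,0],
  [40,0.206,0,0.149,0,1.0,0],
])

```text
clock: 13.02
position: [0.6169, 0.1267, 0.1228]
ee_rot: [0.65, -0.281, 0.28, -0.648]
ft_force: [-0.3, 0.2, 0.2]
grip_width: 0.673
```

Emit:
send_rows([
  [40,0,0,0,0,0.1,0],
  [40,0,0,0,0,0.2,0],
  [40,0,0,0,0,0.3,0],
  [40,0,0,0,0,0.4,0],
  [40,0,0,0,0,0.5,0],
  [40,0,0,0,0,0.6,0],
  [40,0,0,0,0,0.7,0],
  [40,0,0,0,0,0.72,0],
  [40,0,0,0,0,0.72,0],
  [40,0,0,0,0,0.72,0],
])

```text
clock: 13.85
position: [0.6165, 0.1256, 0.1236]
ee_rot: [0.511, -0.49, 0.489, -0.51]
ft_force: [0.8, -0.3, -1.7]
grip_width: 0.668
```

```bash
python3 look.py w5 .015 .045
python3 - <<'E'
from h import *
from workcell import *
o=get_obs(); go(o,.6185,.126,.05,.039)
E
```

```text
[477. 155.] [424  95  88 121] zt 0.025 ctr [808.5 160.9] size [75. 86.] ang 70.6
[260. 134.] [187 121 147  38] zt 0.036 ctr [619.1 170.5] size [ 26. 111.] ang 88.9
[ 39. 242.] [  0 208  81  67] zt 0.033 ctr [432.8  70.6] size [45. 59.] ang 81.9
clock 13.85 pos [0.6165 0.1256 0.1236] jawyaw 0.042 tilt 0.001 q [-0.64  0.44  0.47  1.6  -0.22  1.15 -0.07] F [ 0.8 -0.3 -1.7] w 0.668
shift [-0.145  -0.0763 -0.1786] turn [ 1.2000e-03 -1.5287e+00 -5.0000e-04] rows 12.2
clock 13.90 pos [0.6166 0.1256 0.1238] jawyaw 0.042 tilt 0.001 q [-0.64  0.44  0.47  1.6  -0.22  1.15 -0.07] F [-0.2  0.1 -1. ] w 0.675
shift [-0.0003  0.0738  0.002 ] turn [0.0007 0.0027 0.0002] rows 1.8
```

View pics/w5.png

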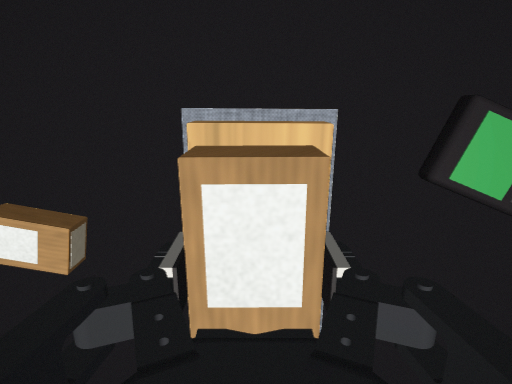

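The carton is over the square plinth, lined up with the plinth edges at (188–332, 122). Lowering.

Emit:
send_rows([
  [40,-0.001,0.025,0.003,0,0.003,0],
  [40,-0.001,0.05,0.003,0,0.003,0],
  [40,-0.001,0.07,0.003,0,0.003,0],
  [40,-0.001,0.077,0.003,0,0.003,0],
  [40,-0.001,0.08,0.003,0,0.003,0],
  [40,-0.001,0.083,0.003,0,0.003,0],
  [40,-0.001,0.084,0.003,0,0.003,0],
  [40,-0.001,0.084,0.003,0,0.003,0],
])

```text
clock: 14.57
position: [0.6205, 0.127, 0.0413]
ee_rot: [-0.508, 0.491, -0.491, 0.51]
ft_force: [0.8, -0.0, -1.3]
grip_width: 0.667
```

Run:
```python
from h import *
from workcell import *
o=get_obs(); go(o,.6195,.1265,.0398,.039)
```

```text
clock 14.57 pos [0.6205 0.127  0.0413] jawyaw 0.036 tilt 0.002 q [-0.61  0.54  0.44  1.65 -0.27  1.   -0.05] F [ 0.8 -0.  -1.3] w 0.667
shift [ 0.0004  0.0015 -0.001 ] turn [-0.0015 -0.0027 -0.0006] rows 0.0
```

Emit:
send_rows([
  [40,0,0.001,0,0,0,0],
  [40,0,0.002,0,0,0,0],
  [40,0,0.002,0,0,0,0],
])

```text
clock: 14.82
position: [0.6205, 0.127, 0.0399]
ee_rot: [-0.508, 0.491, -0.491, 0.51]
ft_force: [-2.2, -0.1, 8.4]
grip_width: 0.672
```

Emit:
send_rows([
  [70,0,0,0,0,0,0],
  [75,0,0,0,0,0,0],
  [100,0,0,0,0,0,0],
  [100,0,0,0,0,0,0],
  [100,0,-0.03,0,0,0,0],
  [100,0,-0.07,0,0,0,0],
  [100,0,-0.11,0,0,0,0],
  [100,0,-0.15,0,0,0,0],
  [100,0,-0.15,0,0,0,0],
  [100,0,-0.15,0,0,0,0],
])

```text
clock: 15.65
position: [0.6213, 0.127, 0.1911]
ee_rot: [-0.507, 0.49, -0.492, 0.511]
ft_force: [0.1, -0.2, -0.3]
grip_width: 0.998
```

```bash
cat > meas2.py <<'E'
from h import *
from workcell import *
cs=[("top",camera("top"),None),("scene",camera("scene"),None)]
o=get_obs();cs.append(("wrist",camera("wrist"),o))
rects=[("plinth",.031,.041),("large",.064,.075),("small",.092,.106)]
for n,c,o in cs:
    cv2.imwrite(f"pics/m2_{n}_{int(get_obs()['clock']*100)}.png",c["pixels"][:,:,::-1])
    T=T_wc(c,o);P=cloud(c,T);ok=c["range_z"]>0
    near=ok&(abs(P[...,0]-.62)<.09)&(abs(P[...,1]-.126)<.09)
    if n=="wrist": near[300:]=False
    for nm,a,b in rects:
        q=P[near&(P[...,2]>a)&(P[...,2]<b)]
        if len(q)>30:
            r=cv2.minAreaRect((q[:,:2]*1000).astype(np.float32));print(n,nm,np.round(r[0],1),np.round(r[1]),round(r[2],1),"z",np.median(q[:,2]).round(4))
go(get_obs(),.424,.0716,.15,np.pi/2-.141)
E
python3 meas2.py; ls pics
```

```text
top plinth [617.7 104.9] [111.  72.] 2.7 z 0.0344
top large [618.1 105.7] [59. 63.] 1.7 z 0.0683
scene plinth [619.8 129.1] [111. 110.] 1.3 z 0.0335
scene large [620.3 127.7] [ 59. 102.] 2.3 z 0.0675
wrist plinth [620.2 126.5] [110. 109.] 2.1 z 0.0352
wrist large [620.5 126.4] [ 58. 100.] 2.6 z 0.0693
clock 15.80 pos [0.6191 0.1268 0.1869] jawyaw 0.036 tilt 0.002 q [-0.65  0.4   0.49  1.52 -0.19  1.27 -0.1 ] F [ 0.3  0.7 -0.2] w 0.998
shift [ 0.0481  0.0373 -0.1969] turn [ 1.9000e-03 -1.3937e+00 -1.1000e-03] rows 11.1
m2_scene_1580.png
m2_top_1580.png
m2_wrist_1580.png
s1.png
scene0.png
top0.png
w1.png
w2.png
w3.png
w4.png
w5.png
wrist0.png
```

The large carton sits within about 1.5 mm of the square plinth's centre in the scene and wrist views. Small carton next.

Emit:
send_rows([
  [100,0.005,0,-0.02,0,-0.12,0],
  [100,0.01,0,-0.04,0,-0.24,0],
  [100,0.015,0,-0.06,0,-0.36,0],
  [100,0.02,0,-0.08,0,-0.48,0],
  [100,0.024,0,-0.1,0,-0.6,0],
  [100,0.029,0,-0.12,0,-0.72,0],
  [100,0.034,0,-0.14,0,-0.84,0],
  [100,0.039,0,-0.16,0,-0.96,0],
  [100,0.044,0,-0.18,0,-1.08,0],
  [100,0.048,0,-0.197,0,-1.2,0],
])

```text
clock: 16.63
position: [0.4227, 0.0711, 0.1869]
ee_rot: [0.698, -0.116, 0.115, -0.697]
ft_force: [0.9, 0.1, -0.1]
grip_width: 1.001
```

Emit:
send_rows([
  [100,0,0,0,0,-0.12,0],
  [100,0,0,0,0,-0.19,0],
  [100,0,0,0,0,-0.19,0],
  [100,0,0,0,0,-0.19,0],
  [100,0,0,0,0,-0.19,0],
])

```text
clock: 17.05
position: [0.4244, 0.0717, 0.1877]
ee_rot: [0.705, -0.052, 0.052, -0.705]
ft_force: [-0.4, 1.2, 0.1]
grip_width: 0.998
```

```bash
python3 look.py w6 .015 .05
python3 - <<'E'
from h import *
from workcell import *
o=get_obs(); go(o,.4237,.0716,.03,np.pi/2-.141)
E
```

```text
[354.  35.] [286   0 134  88] zt 0.037 ctr [305.2 176.5] size [100.  59.] ang 53.8
[18. 81.] [  0  23  55 124] zt 0.036 ctr [ 315.7 -132.6] size [ 38. 107.] ang 68.9
[255. 173.] [232 137  46  73] zt 0.033 ctr [423.6  71.9] size [44. 73.] ang 81.7
[316. 291.] [271 278  85  22] zt 0.036 ctr [565.6 116.9] size [92. 16.] ang 82.2
clock 17.05 pos [0.4244 0.0717 0.1877] jawyaw 1.423 tilt 0.001 q [-0.67 -0.09  0.38  2.02  0.04  1.21  1.12] F [-0.4  1.2  0.1] w 0.998
shift [-0.0206 -0.0124  0.1903] turn [ 0.0007 -0.1473 -0.0011] rows 4.6
clock 17.10 pos [0.4245 0.0717 0.1878] jawyaw 1.424 tilt 0.001 q [-0.67 -0.09  0.38  2.02  0.04  1.21  1.12] F [-0.5 -1.1  0.2] w 1.002
shift [-7.000e-04  1.578e-01 -1.000e-04] turn [ 0.0007 -0.0059 -0.0008] rows 3.8
```

View pics/w6.png

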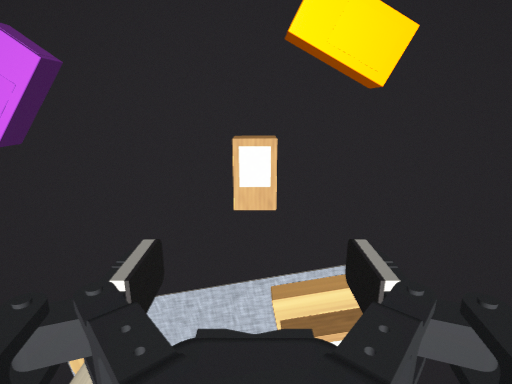

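The small carton is centred at (255,173) in the wrist view, square to the jaws, and measures (423.6, 71.9) mm. Descending.

Emit:
send_rows([
  [100,-0.001,0.04,0,0,-0.006,0],
  [100,-0.001,0.08,0,0,-0.006,0],
  [100,-0.001,0.12,0,0,-0.006,0],
  [100,-0.001,0.15,0,0,-0.006,0],
  [100,-0.001,0.158,0,0,-0.006,0],
  [100,-0.001,0.158,0,0,-0.006,0],
  [100,-0.001,0.158,0,0,-0.006,0],
  [100,-0.001,0.158,0,0,-0.006,0],
])

```text
clock: 17.77
position: [0.4252, 0.0723, 0.0321]
ee_rot: [-0.705, 0.048, -0.05, 0.706]
ft_force: [0.6, 0.9, -0.4]
grip_width: 1.0
```

Run:
```python
from h import *
from workcell import *
o=get_obs(); go(o,.4237,.0718,.005,np.pi/2-.141)
```

```text
clock 17.77 pos [0.4252 0.0723 0.0321] jawyaw 1.432 tilt 0.003 q [-0.65  0.14  0.4   2.18 -0.07  0.83  1.22] F [ 0.6  0.9 -0.4] w 1.000
shift [-0.0015  0.0271 -0.0008] turn [-0.0015  0.0017  0.0024] rows 0.7
```

Emit:
send_rows([
  [100,-0.001,0.015,-0.001,0,0,0],
  [100,-0.001,0.027,-0.001,0,0,0],
  [100,-0.001,0.027,-0.001,0,0,0],
  [60,-0.001,0.027,-0.001,0,0,0],
  [55,-0.001,0.027,-0.001,0,0,0],
  [35,-0.001,0.027,-0.001,0,0,0],
  [35,-0.001,0.027,-0.001,0,0,0],
  [35,-0.001,0.027,-0.001,0,0,0],
  [35,-0.001,0.027,-0.001,0,0,0],
  [35,-0.001,0.027,-0.001,0,0,0],
], squeeze=30)

```text
clock: 18.6
position: [0.4234, 0.0714, 0.0044]
ee_rot: [-0.705, 0.049, -0.049, 0.706]
ft_force: [-2.0, -0.8, 9.1]
grip_width: 0.506
```

Emit:
send_rows([
  [35,0,-0.005,0,0,0,0],
  [35,0,-0.03,0,0,0,0],
  [35,0,-0.06,0,0,0,0],
  [35,0,-0.09,0,0,0,0],
  [35,0,-0.12,0,0,0,0],
  [35,0,-0.15,0,0,0,0],
  [35,0,-0.15,0,0,0,0],
  [35,0,-0.15,0,0,0,0],
])

```text
clock: 19.27
position: [0.4235, 0.0713, 0.155]
ee_rot: [-0.705, 0.048, -0.05, 0.706]
ft_force: [-0.4, 0.5, -2.0]
grip_width: 0.507
```

Run:
```python
from h import *
from workcell import *
o=get_obs(); go(o,.620,.1267,.155,.042)
```

```text
clock 19.27 pos [0.4235 0.0713 0.155 ] jawyaw 1.432 tilt 0.004 q [-0.68 -0.07  0.4   2.07  0.03  1.13  1.14] F [-0.4  0.5 -2. ] w 0.507
shift [0.1869 0.0008 0.082 ] turn [-4.2000e-03  1.3899e+00  1.0000e-03] rows 11.1
```

Gripped at 43 mm and lifted. Carrying it to the stack.

Emit:
send_rows([
  [35,0.019,0,0.008,0,0.1,0],
  [35,0.038,0,0.016,0,0.2,0],
  [35,0.057,0,0.025,0,0.3,0],
  [35,0.076,0,0.033,0,0.4,0],
  [35,0.095,0,0.041,0,0.5,0],
  [35,0.114,0,0.05,0,0.6,0],
  [35,0.133,0,0.058,0,0.7,0],
  [35,0.152,0,0.066,0,0.8,0],
  [35,0.171,0,0.075,0,0.9,0],
  [35,0.187,0,0.082,0,1.0,0],
])

```text
clock: 20.1
position: [0.6195, 0.1266, 0.1515]
ee_rot: [0.595, -0.383, 0.382, -0.594]
ft_force: [0.3, -0.4, -0.2]
grip_width: 0.511
```

Emit:
send_rows([
  [35,0,0,0,0,0.1,0],
  [35,0,0,0,0,0.2,0],
  [35,0,0,0,0,0.3,0],
  [35,0,0,0,0,0.39,0],
  [35,0,0,0,0,0.39,0],
  [35,0,0,0,0,0.39,0],
  [35,0,0,0,0,0.39,0],
  [35,0,0,0,0,0.39,0],
])

```text
clock: 20.77
position: [0.619, 0.1263, 0.153]
ee_rot: [0.511, -0.489, 0.489, -0.511]
ft_force: [0.5, -0.1, -1.5]
grip_width: 0.511
```

```bash
python3 look.py w7 .05 .08
python3 - <<'E'
from h import *
from workcell import *
o=get_obs(); go(o,.620,.1267,.0724,.042)
E
```

```text
[257. 151.] [218 129  79  45] zt 0.071 ctr [619.2 160.3] size [58. 32.] ang 2.5
clock 20.77 pos [0.619  0.1263 0.153 ] jawyaw 0.044 tilt 0.000 q [-0.71  0.44  0.57  1.57 -0.25  1.21 -0.05] F [ 0.5 -0.1 -1.5] w 0.511
shift [-0.1448 -0.047  -0.1808] turn [ 4.0000e-04 -1.5268e+00 -3.0000e-04] rows 12.2
clock 20.82 pos [0.619  0.1263 0.1531] jawyaw 0.044 tilt 0.000 q [-0.71  0.44  0.57  1.57 -0.25  1.21 -0.05] F [ 0.  -0.5 -0.5] w 0.509
shift [-0.0003  0.0807  0.001 ] turn [ 0.0003  0.0016 -0.0001] rows 1.9
```

View pics/w7.png

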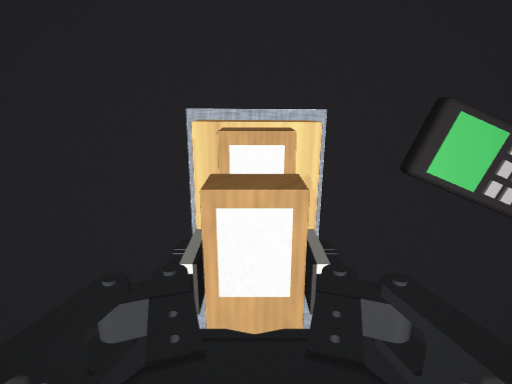

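The small carton is lined up over the large one, both centred on column 256. Lowering.

Emit:
send_rows([
  [35,0,0.025,0.001,0,0,0],
  [35,0,0.05,0.001,0,0,0],
  [35,0,0.068,0.001,0,0,0],
  [35,0,0.074,0.001,0,0,0],
  [35,0,0.077,0.001,0,0,0],
  [35,0,0.079,0.001,0,0,0],
  [35,0,0.079,0.001,0,0,0],
  [35,0,0.079,0.001,0,0,0],
])

```text
clock: 21.48
position: [0.6208, 0.1266, 0.0755]
ee_rot: [-0.51, 0.489, -0.49, 0.511]
ft_force: [0.1, -0.6, -1.5]
grip_width: 0.507
```

Emit:
send_rows([
  [35,0,0.002,0,0,0,0],
  [35,0,0.003,0,0,0,0],
  [35,0,0.003,0,0,0,0],
  [35,0,0.003,0,0,0,0],
])

```text
clock: 21.82
position: [0.6207, 0.1266, 0.0725]
ee_rot: [-0.51, 0.489, -0.49, 0.511]
ft_force: [-1.7, 0.5, 6.2]
grip_width: 0.512
```

Contact at 6 N. Releasing.

Emit:
send_rows([
  [55,0,0,0,0,0,0],
  [60,0,0,0,0,0,0],
  [90,0,0,0,0,0,0],
  [90,0,0,0,0,0,0],
  [100,0,-0.03,0,0,0,0],
  [100,0,-0.06,0,0,0,0],
  [100,0,-0.1,0,0,0,0],
  [100,0,-0.13,0,0,0,0],
  [100,0,-0.13,0,0,0,0],
  [100,0,-0.13,0,0,0,0],
])

```text
clock: 22.65
position: [0.6211, 0.1265, 0.2031]
ee_rot: [-0.509, 0.489, -0.49, 0.512]
ft_force: [0.1, 0.0, -0.5]
grip_width: 0.999
```

```bash
python3 meas2.py
python3 - <<'E'
from h import *
from workcell import *
o=get_obs(); go(o,.435,-.271,.2,.9)
E
```

```text
top plinth [617.5 111.8] [110.  85.] 2.1 z 0.0343
top large [616.9 111. ] [57. 74.] 2.9 z 0.0685
top small [618.3 111.4] [45. 51.] 3.4 z 0.0983
scene plinth [620.1 128.3] [110. 111.] 2.0 z 0.0336
scene large [620.5 128.3] [ 58. 102.] 2.9 z 0.0677
scene small [620.3 126.7] [45. 76.] 3.6 z 0.0975
wrist plinth [620.2 126.3] [110. 110.] 2.1 z 0.0352
wrist large [620.5 126.4] [ 58. 100.] 2.4 z 0.0692
wrist small [620.8 125.4] [44. 74.] 2.4 z 0.0993
clock 22.80 pos [0.6194 0.1264 0.1998] jawyaw 0.042 tilt 0.002 q [-0.72  0.4   0.59  1.51 -0.23  1.3  -0.06] F [-0.3  0.1  0.4] w 0.998
shift [ 0.0465  0.0502 -0.1974] turn [ 2.1000e-03 -1.3877e+00 -1.1000e-03] rows 11.1
clock 22.80 pos [0.6194 0.1264 0.1998] jawyaw 0.042 tilt 0.002 q [-0.72  0.4   0.59  1.51 -0.23  1.3  -0.06] F [-0.3  0.1  0.4] w 0.998
shift [ 0.3893  0.0004 -0.2009] turn [ 2.200e-03 -8.579e-01 -5.000e-04] rows 10.5
```

All views put the small carton about 1–2 mm from the large one's centre and the stack on the plinth's centre. Now the jar.

Emit:
send_rows([
  [100,0.389,0,-0.201,0,0,0],
  [100,0.389,0,-0.201,0,0,0],
  [100,0.389,0,-0.201,0,0,0],
  [100,0.389,0,-0.201,0,0,0],
  [100,0.389,0,-0.201,0,0,0],
  [100,0.389,0,-0.201,0,0,0],
  [100,0.389,0,-0.201,0,0,0],
  [100,0.389,0,-0.201,0,0,0],
  [100,0.389,0,-0.201,0,0,0],
  [100,0.389,0,-0.201,0,0,0],
])

```text
clock: 23.63
position: [0.4428, -0.2526, 0.2003]
ee_rot: [0.511, -0.49, 0.489, -0.51]
ft_force: [1.1, 0.1, 0.5]
grip_width: 0.998
```

Run:
```python
from h import *
from workcell import *
o=get_obs(); go(o,.435,-.271,.2,.042)
```

```text
clock 23.63 pos [ 0.4428 -0.2526  0.2003] jawyaw 0.042 tilt 0.002 q [-0.36  0.11  0.85  1.84 -0.09  1.23  0.56] F [1.1 0.1 0.5] w 0.998
shift [ 0.018   0.0003 -0.0086] turn [ 0.0013  0.0003 -0.0008] rows 0.5
```

Emit:
send_rows([
  [100,0.008,0,-0.004,0,0,0],
  [100,0.008,0,-0.004,0,0,0],
  [100,0.008,0,-0.004,0,0,0],
  [100,0.008,0,-0.004,0,0,0],
])

```text
clock: 23.97
position: [0.4412, -0.2583, 0.2005]
ee_rot: [0.511, -0.489, 0.489, -0.511]
ft_force: [-0.0, 0.5, -0.2]
grip_width: 1.0
```

```bash
python3 look.py w8 .085 .12
python3 - <<'E'
from h import *
from workcell import *
o=get_obs(); go(o,.435,-.271,.2,.042)
E
```

```text
[496.  56.] [475  22  37  64] zt 0.117 ctr [ 612.4 -149.7] size [ 7. 29.] ang 15.6
[247. 205.] [233 189  28  32] zt 0.106 ctr [ 435.2 -272.5] size [23. 23.] ang 1.1
clock 23.97 pos [ 0.4412 -0.2583  0.2005] jawyaw 0.044 tilt 0.001 q [-0.35  0.11  0.85  1.84 -0.09  1.23  0.57] F [-0.   0.5 -0.2] w 1.000
shift [-0.5212  0.0008  0.0135] turn [ 6.0000e-04 -1.5272e+00 -1.4000e-03] rows 12.5
clock 24.02 pos [ 0.4415 -0.2581  0.2007] jawyaw 0.044 tilt 0.001 q [-0.35  0.11  0.85  1.84 -0.09  1.23  0.58] F [1.1 1.  0.9] w 1.000
shift [ 0.0126  0.0007 -0.007 ] turn [ 0.001   0.0023 -0.0005] rows 0.3
```

View pics/w8.png

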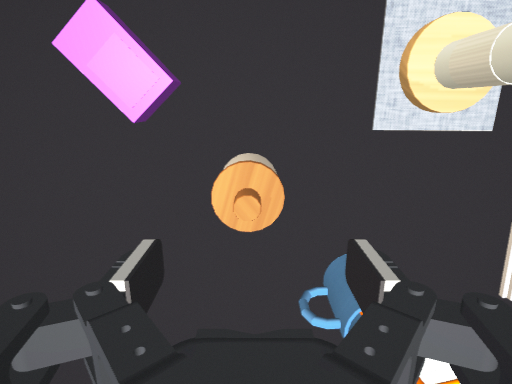

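The jar's knob is at (247,207) in the wrist view, measuring (435.2, -272.5) mm with top at 106 mm. The mug is well clear. Aligning and going down.

Emit:
send_rows([
  [100,0.014,0,-0.007,0,0,0],
  [100,0.014,0.03,-0.007,0,0,0],
  [100,0.014,0.06,-0.007,0,0,0],
  [100,0.014,0.09,-0.007,0,0,0],
  [100,0.014,0.1,-0.007,0,0,0],
  [100,0.014,0.1,-0.007,0,0,0],
  [100,0.014,0.1,-0.007,0,0,0],
  [100,0.014,0.1,-0.007,0,0,0],
])

```text
clock: 24.68
position: [0.4356, -0.2741, 0.1028]
ee_rot: [-0.51, 0.489, -0.49, 0.511]
ft_force: [0.3, -0.2, 1.1]
grip_width: 1.004
```

Run:
```python
from h import *
from workcell import *
o=get_obs(); go(o,.4352,-.2722,.079,.042)
```

```text
clock 24.68 pos [ 0.4356 -0.2741  0.1028] jawyaw 0.043 tilt 0.002 q [-0.26  0.26  0.84  1.94 -0.23  1.03  0.72] F [ 0.3 -0.2  1.1] w 1.004
shift [-0.0019  0.0238 -0.0003] turn [-0.0018  0.0006  0.0007] rows 0.6
```

Emit:
send_rows([
  [100,-0.002,0.012,0,0,0,0],
  [100,-0.002,0.023,0,0,0,0],
  [60,-0.002,0.023,0,0,0,0],
  [40,-0.002,0.023,0,0,0,0],
  [32,-0.002,0.023,0,0,0,0],
  [32,-0.002,0.023,0,0,0,0],
  [10,-0.002,0.023,0,0,0,0],
  [10,-0.002,0.023,0,0,0,0],
  [10,-0.002,0.023,0,0,0,0],
  [10,-0.002,0.023,0,0,0,0],
], squeeze=60)

```text
clock: 25.52
position: [0.4349, -0.2721, 0.0788]
ee_rot: [-0.51, 0.489, -0.49, 0.511]
ft_force: [0.4, 1.1, 5.5]
grip_width: 0.259
```

Gripped at 22 mm on the knob. Test lift.

Emit:
send_rows([
  [10,0,-0.005,0,0,0,0],
  [10,0,-0.015,0,0,0,0],
  [10,0,-0.03,0,0,0,0],
  [10,0,-0.05,0,0,0,0],
  [10,0,-0.06,0,0,0,0],
  [10,0,-0.06,0,0,0,0],
  [10,0,-0.06,0,0,0,0],
])

```text
clock: 26.1
position: [0.4346, -0.2717, 0.1383]
ee_rot: [-0.51, 0.489, -0.489, 0.511]
ft_force: [0.0, -0.0, -3.8]
grip_width: 0.259
```

Run:
```python
from h import *
from workcell import *
o=get_obs(); go(o,.625,-.0085,.139,.039)
c=camera("scene");cv2.imwrite("pics/s2.png",c["pixels"][:,:,::-1])
```

```text
clock 26.10 pos [ 0.4346 -0.2717  0.1383] jawyaw 0.042 tilt 0.001 q [-0.3   0.2   0.86  1.91 -0.17  1.11  0.67] F [ 0.  -0.  -3.8] w 0.259
shift [-0.2549 -0.0004  0.2014] turn [-0.0009  0.0033 -0.0004] rows 7.8
```

View pics/s2.png

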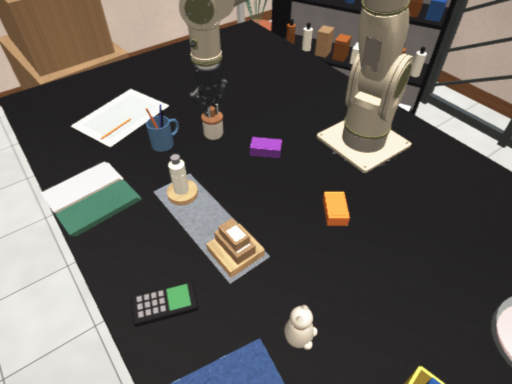

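The jar hangs upright at (212,125) in the scene view, and the bottle and stack are standing. The plinth midpoint is (624.9, -8.5) mm. Carrying it there gently.

Emit:
send_rows([
  [10,-0.01,0,0.008,0,0,0],
  [10,-0.03,0,0.024,0,0,0],
  [10,-0.053,0,0.042,0,0,0],
  [10,-0.077,0,0.061,0,0,0],
  [10,-0.101,0,0.08,0,0,0],
  [10,-0.125,0,0.099,0,0,0],
  [10,-0.149,0,0.118,0,0,0],
  [10,-0.173,0,0.137,0,0,0],
  [10,-0.197,0,0.156,0,0,0],
  [10,-0.221,0,0.175,0,0,0],
])

```text
clock: 26.98
position: [0.6002, -0.0412, 0.1368]
ee_rot: [0.511, -0.49, 0.489, -0.51]
ft_force: [0.5, -0.7, -3.2]
grip_width: 0.258
```

Emit:
send_rows([
  [10,-0.018,0,0.014,0,0,0],
  [10,-0.029,0,0.022,0,0,0],
  [10,-0.034,0,0.026,0,0.003,0],
  [10,-0.034,0,0.026,0,0.003,0],
  [10,-0.034,0,0.026,0,0.003,0],
  [10,-0.034,0,0.026,0,0.003,0],
  [10,-0.034,0,0.026,0,0.003,0],
])

```text
clock: 27.57
position: [0.624, -0.0104, 0.1385]
ee_rot: [0.509, -0.491, 0.491, -0.509]
ft_force: [-0.3, -0.5, -3.3]
grip_width: 0.26
```

```bash
python3 look.py w9 .015 .045;python3 - <<'E'
from h import *
from workcell import *
o=get_obs(); go(o,.625,-.0085,.0828,.039)
E
```

```text
[255.  49.] [180   0 153  88] zt 0.037 ctr [621.  100.4] size [111.  58.] ang 2.1
[485.  12.] [438   0  74  38] zt 0.025 ctr [791.5 136.3] size [18. 62.] ang 70.8
[254. 297.] [229 292  52   8] zt 0.026 ctr [ 628.2 -119.7] size [49.  8.] ang 1.2
clock 27.57 pos [ 0.624  -0.0104  0.1385] jawyaw 0.037 tilt 0.000 q [-0.58  0.46  0.68  1.61 -0.31  1.18  0.21] F [-0.3 -0.5 -3.3] w 0.260
shift [-0.2802 -0.0615 -0.1818] turn [ 1.0000e-04 -1.5341e+00  1.0000e-04] rows 12.3
clock 27.62 pos [ 0.6241 -0.0101  0.1385] jawyaw 0.037 tilt 0.000 q [-0.58  0.46  0.68  1.61 -0.31  1.18  0.21] F [ 0.5 -0.1 -3.9] w 0.256
shift [-0.0015  0.0557  0.001 ] turn [-0.0001 -0.002  -0.0001] rows 1.3
```

View pics/w9.png

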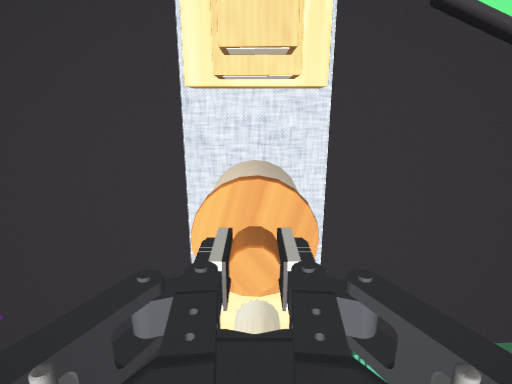

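The jar is upright over the mat, centred on column 255 between the mat edges at (182–330). Lowering.

Emit:
send_rows([
  [10,-0.001,0.015,0.001,0,0,0],
  [10,-0.001,0.03,0.001,0,0,0],
  [10,-0.001,0.042,0.001,0,0,0],
  [10,-0.001,0.049,0.001,0,0,0],
  [10,-0.001,0.052,0.001,0,0,0],
  [10,-0.001,0.052,0.001,0,0,0],
  [10,-0.001,0.052,0.001,0,0,0],
])

```text
clock: 28.2
position: [0.6258, -0.0078, 0.0868]
ee_rot: [-0.509, 0.49, -0.49, 0.51]
ft_force: [-0.0, -0.8, -3.5]
grip_width: 0.257
```

Emit:
send_rows([
  [10,0,0.002,0,0,0,0],
  [10,0,0.004,0,0,0,0],
  [10,0,0.004,0,0,0,0],
  [10,0,0.004,0,0,0,0],
])

```text
clock: 28.53
position: [0.626, -0.0076, 0.0829]
ee_rot: [-0.509, 0.49, -0.49, 0.51]
ft_force: [0.5, 0.4, -0.7]
grip_width: 0.26
```

Emit:
send_rows([
  [10,0,0.0005,0,0,0,0],
  [10,0,0.0005,0,0,0,0],
  [35,0,0.0005,0,0,0,0],
  [40,0,0.0005,0,0,0,0],
  [70,0,0.0005,0,0,0,0],
  [70,0,0.0005,0,0,0,0],
  [70,0,0.0005,0,0,0,0],
])

```text
clock: 29.12
position: [0.6254, -0.0076, 0.0817]
ee_rot: [0.51, -0.49, 0.49, -0.51]
ft_force: [-0.2, 0.4, -0.8]
grip_width: 0.701
```

Emit:
send_rows([
  [75,0,-0.03,0,0,0,0],
  [75,0,-0.06,0,0,0,0],
  [75,0,-0.1,0,0,0,0],
  [75,0,-0.14,0,0,0,0],
  [75,0,-0.14,0,0,0,0],
  [75,0,-0.14,0,0,0,0],
  [75,0,-0.14,0,0,0,0],
])

```text
clock: 29.7
position: [0.6253, -0.0075, 0.2214]
ee_rot: [-0.51, 0.49, -0.49, 0.51]
ft_force: [1.2, 0.5, -0.2]
grip_width: 0.747
```

```bash
python3 look.py w10 .06 .12; python3 meas2.py
```

```text
[255.  43.] [222   0  67  88] zt 0.101 ctr [621.2 113.1] size [44. 50.] ang 2.2
[256. 178.] [221 143  71  70] zt 0.110 ctr [626.8  -8. ] size [22. 23.] ang 86.9
[255. 289.] [235 275  41  25] zt 0.102 ctr [ 630.5 -124.7] size [30.  7.] ang 3.7
clock 29.70 pos [ 0.6253 -0.0075  0.2214] jawyaw 0.039 tilt 0.000 q [-0.6   0.4   0.71  1.51 -0.26  1.34  0.17] F [ 1.2  0.5 -0.2] w 0.747
shift [-0.2778  0.0215 -0.1826] turn [-1.0000e-04 -1.5317e+00 -5.0000e-04] rows 12.3
top plinth [616.1 163.7] [109.  29.] 1.5 z 0.0347
top large [615.5 167.3] [59. 14.] 5.9 z 0.0679
top small [616.2 154.3] [17. 44.] 80.3 z 0.0985
scene plinth [620.3 128.5] [110. 109.] 1.5 z 0.0335
scene large [620.4 128. ] [ 58. 101.] 2.7 z 0.0677
scene small [620.1 127. ] [45. 77.] 2.3 z 0.0972
wrist plinth [620.5 113.9] [110.  84.] 2.2 z 0.0352
wrist large [621.1 111.2] [58. 70.] 2.3 z 0.0693
wrist small [621.2 112.9] [44. 50.] 2.4 z 0.0994
clock 29.90 pos [ 0.6249 -0.0076  0.2205] jawyaw 0.039 tilt 0.002 q [-0.6   0.4   0.71  1.51 -0.26  1.34  0.17] F [ 0.3 -0.1 -0.6] w 0.752
shift [-0.0869  0.0709 -0.1975] turn [ 1.8000e-03 -1.3908e+00 -1.3000e-03] rows 11.1
```

View pics/w10.png

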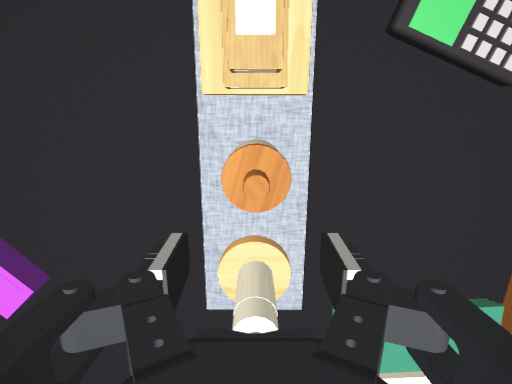

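The jar stands upright on the mat at (256,178), about 2 mm from the midpoint. I'll back off upward and do a last overall check.

Emit:
send_rows([
  [75,0,-0.04,0,0,0,0],
  [75,0,-0.08,0,0,0,0],
  [75,0,-0.08,-0.04,0,0,0],
  [75,0,-0.08,-0.08,0,0,0],
  [75,0,-0.08,-0.12,0,0,0],
  [75,0,-0.08,-0.16,0,0,0],
  [75,0,-0.08,-0.16,0,0,0],
  [75,0,-0.08,-0.16,0,0,0],
])

```text
clock: 30.57
position: [0.4642, -0.0138, 0.3023]
ee_rot: [-0.508, 0.491, -0.489, 0.511]
ft_force: [0.2, 0.4, 0.8]
grip_width: 0.748
```

Run:
```python
from h import *
from workcell import *
A=[("bottle cap",(.63,-.144),.03,.14,.17),("jar knob",(.625,-.008),.025,.09,.12),("cat",(.627,.39),.05,.1,.125),("mug",(.57,-.394),.06,.08,.105),("small",(.62,.126),.07,.09,.106),("large",(.62,.126),.07,.062,.076)]
for n in("top","scene"):
  for tag in("0","1"):
    c=dict(np.load(n+"0.npz")) if tag=="0" else camera(n)
    T=T_wc(c);P=cloud(c,T);ok=c["range_z"]>0
    if tag=="1": cv2.imwrite(f"pics/fin_{n}.png",c["pixels"][:,:,::-1])
    for nm,xy,r,a,b in A:
        q=P[ok&(np.hypot(P[...,0]-xy[0],P[...,1]-xy[1])<r)&(P[...,2]>a)&(P[...,2]<b)]
        if len(q)>15:
            k=cv2.minAreaRect((q[:,:2]*1000).astype(np.float32));print(n,tag,nm,np.round(k[0],1),np.round(k[1]),round(k[2],1))
print(get_obs()["clock"],get_obs()["ft_force"].round(1))
```

```text
top 0 cat [623.2 388.3] [38. 36.] 11.7
top 0 mug [ 565.9 -395.7] [76. 84.] 55.4
top 1 cat [623.5 386.9] [36. 35.] 45.7
top 1 mug [ 565.8 -396. ] [76. 83.] 56.2
top 1 small [617.2 130.7] [44. 58.] 2.7
top 1 large [616.1 138.4] [58. 73.] 2.1
scene 0 cat [628.9 392.6] [35. 36.] 67.9
scene 0 mug [ 571.5 -393.3] [77. 76.] 44.6
scene 1 bottle cap [ 631.  -143.9] [27. 24.] 78.8
scene 1 jar knob [627.4  -4.1] [24. 21.] 52.4
scene 1 cat [628.4 392.9] [40. 37.] 49.6
scene 1 mug [ 570.9 -393.6] [78. 75.] 47.7
scene 1 small [620.7 127. ] [45. 76.] 1.9
scene 1 large [620.6 128.9] [ 59. 101.] 2.5
30.6667 [ 1.  -0.1 -0.1]
```

View pics/fin_scene.png

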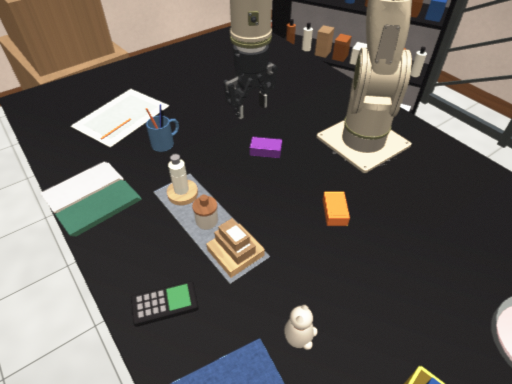

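The final view shows the bottle at (178,175), the jar at (205,212) and the stack at (236,245), all upright. The gripper is clear, and the cat and mug have not moved. Handing in.

```bash
python3 -c "
from workcell import *
print(hand_in())"
```

```text
the job is handed in; nothing more can be done
None
```

The display is set up and handed in at about 31 s of the 99 s allowed. The hand-in gave no verdict, so these results rest on my own last camera checks:

| Item | Last measured offset | Limit |
|---|---|---|
| Bottle from round plinth centre | about 2–3 mm | 13 mm |
| Large carton from square plinth centre | about 1 mm or less | 14 mm |
| Small carton from large carton centre | about 1–2 mm | 12 mm |
| Jar from the plinths' midpoint | about 2–3 mm | 15 mm |
| Cat and mug from their start | under 2 mm, within measurement noise | 20 mm |

Both cartons lie label up, within about 0.02 rad of the mat's length. The bottle and jar are upright, and the gripper was clear of everything at hand-in.

- **Bottle placed twice:** the first placing was 7–8 mm off centre because I closed the fingers before the arm had settled. I picked it up and re-centred it.
- **Camera disagreement:** the fixed cameras and the wrist camera disagree with each other by 2–4 mm. I compared positions within a single view wherever I could.
- **Top view:** the arm partly blocked the top camera in the last check. It gave no reading for the bottle or jar, and its carton centres are unreliable. The offsets above come from the scene and wrist cameras.

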